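# Spacer in the wide joint, tile held tight

### The arm

A 6-joint arm with a two-finger parallel gripper is mounted at the origin on the work surface. World frame = base frame: x ahead of the robot, y to its left, z up, the work surface at z = 0. Lengths are in m, angles in rad, forces in N, time in s.
With the tool pointing down it reaches from about 0.25 to 0.775 m from the base axis. Payload 4 kg.
Tool frame: the origin (TCP) lies at the centre of the arm's flange, where the gripper is bolted on; the fingertips stand 199 mm ahead of it and the grasp point (between the pads) lies 180 mm ahead of it; z points along the fingers, y is the line along which they close (so a half turn about z gives the same grasp; the last joint's range is limited). The gripper opens to 94 mm and grips with 3 to 60 N. Pads are 16 mm wide; open, the fingers measure 119 mm over their backs; the gripper's body (75 mm by 177 mm) begins 78 mm behind the grasp point.
Start: joints at [1.196, 0.087, 1.371, -0, 1.684, -0.103], TCP at [0.148, 0.53, 0.405] pointing down, gripper open.
Joint ranges: [-3.1, 3.1], [-0.76, 2.03], [0.27, 2.55], [-1.08, 4.22], [0.17, 2.65], [-2.57, 2.57]. Speed limits (rad/s): [2.79, 2.79, 3.14, 3.14, 3.14, 3.14].

### API

Orientations are given as [roll, pitch, yaw] about the fixed x, y, z axes, in that order (R = Rz(yaw) Ry(pitch) Rx(roll)).
In Python, from bench import robot, eyes, models gives the robot as it stands.
- The arm moves only by the tool step_arm, never from a script. Its argument "commands" is a list that holds one entry, the list of rows, each a list of 7 numbers: the shift along the tool's x, y, z in mm, then the turn, a rotation vector about the tool's x, y, z in rad, then the finger opening in mm, from 0 to 94. In form: [[[tx, ty, tz, wx, wy, wz, gripper], ...]]. A call has 1 to 20 rows; each row shifts and turns the commanded pose from where the row before left it, along the tool's axes as they then stand; what a row does not reach is not made up. A row lasts 1/8 s, in which the tool goes at most 62.5 mm and 10.7 degrees, less where a joint would pass 70% of its speed; a pose out of reach is approached as far as the arm can. A call is refused whole if a number of a shift passes 62.5 or a number of a turn 0.188, either way. A call with a gripper value outside its range is refused whole. The fingers move at their own pace and stop on an object; the grip force is fixed at half the most. Time passes only in rows, so rows that do not move let the fingers close. It gives the time, the measured TCP pose, the force, the opening and the grip force at its end, in the units of the state.
- robot.get_obs(): the state, without advancing time (a new reading comes with each control period).
- eyes.snapshot(name): name is "scene" or "top" or "wrist"; returns a dict with "color" (400x640x3 uint8, red, green, blue), "camera_matrix" (3x3 intrinsics, pixels), "D" ([k1, k2, p1, p2, k3] as OpenCV has them; the pictures are not rectified), "eye" and "rotation" of the camera in the world; the wrist camera has in their place "tool_from_camera" (4x4, takes a point from camera to tool coordinates, whose origin is the TCP and whose axes are the flange's). Camera axes: x right, y up, looking along -z (the intrinsics and any distortion apply to the point x, -y, -z); pixel columns grow to the right and rows downward; lengths in m; the calibration is good to about 2 mm. A picture is of the moment at which its call begins: read the wrist's pose just before it. There is no depth.
- robot.close_job(): hands the job in; it is judged then, once.
Trained networks look in a picture, given as the dict that the camera call returned (one of the last four; its "shot" number tells which), for a name from the list of things; names that differ only in an ending like _2 or _b are one class to them, and where a whole thing is asked for, a point or a joint stands for the part that bears it (a point fixed in the world has none). Each returns a list of dicts, best first, with "confidence" (0 to 1); they miss things now and then, are a little off and sometimes report something else, mostly with a low value. They report only what shows in the picture. A call takes as long as a camera call. They do not tell look-alikes from the thing itself.
- models.masks_of(picture, query): "mask" (400x640 bool, what is visible of it) and "xy" ([column, row] in pixels, amid what is visible of it).
- models.tip_of(picture, query): "xy" ([column, row] in pixels: a listed point, or the origin of a listed thing).
The state is a dict: "time": time; "joint_positions": joint angles; "qvel": joint speeds; "joint_torque": joint torques, N m; "tool_pos": TCP position; "ee_rot": TCP orientation; "wrist_force": force on the tool from outside, world axes, zero at the start; "wrist_torque": the same for the moment, N m; "width": finger opening in m; "finger_force": force on a finger pad.
Only numpy, scipy, OpenCV 4.12 (cv2) and the standard library are available. Lean on these libraries where they do the work, as an engineer would, in place of code of your own. Each camera call takes 0.05 s, during which the arm holds its last target. There are 200 camera calls.

### The job

The terracotta tile of this plant-stand top is about to be fixed and needs its spacer: take the wooden spacer plate out of its slotted stand, slide it upright and fully down to the bed into the one joint beside the tile that is wide enough for it, near the middle of the tile's side, and let go of it. Then push with the fingers against the tile's opposite side until tile, spacer and narrow batten are tight against one another, the tile flat and square, and finish while still pressing it firmly like that (some 15 N), without touching the spacer. Leave everything else on the table alone.

Things in the scene. Friction and masses are not known exactly. Their poses are not given: they have to be found in the camera images.
- bed (a point): Centre of the bed, the top face of a plywood board (150 x 200 x 12 mm, fixed to the table; bed 12 mm above the table). Its x and y are the board's: two battens 150 mm long run along x near the board's y ends, one centred at y = +74 mm and the other at y = -74 mm (which is which varies). Two short side battens (16 mm wide, 108 mm long along y, centred at x = +62 and -62 mm) keep the tile from wandering along x. All battens stand 14 mm above the bed.
- tile_c (a point): Centre of the terracotta tile, 100 x 100 x 26 mm, 0.3 to 0.65 kg, lying loose on the bed between the battens, its sides along the board's axes. Its top is 26 mm above the bed, so that it stands 12 mm proud of all the battens, where its sides can be pushed. It has about 4 mm of joint to the wide batten, about 17 mm to the narrow batten and about 4 mm to each side batten; it slides on the bed with a push of some 2 to 7 N.
- tile: The same tile; this origin is at the centre of its underside.
- narrow_batten: The narrow of the two long battens, 14 mm wide (y), 150 mm long (x), 14 mm high, fixed to the board; origin at the centre of its underside, on the bed. The joint between it and the tile is the only one wide enough for the spacer.
- wide_batten_c (a point): Centre of the wide of the two long battens, 40 mm wide (y), 150 mm long (x), 14 mm high, fixed; this point is 7 mm above the bed. The joint between it and the tile is too narrow for the spacer.
- spacer_c (a point): Centre of the spacer, a plain hardwood plate 60 mm long (x) by 12 mm thick (y) by 64 mm tall (z), lower long edges rounded by 3 mm, about 45 g. It starts upright in the slot of a fixed wooden stand (95 x 55 mm, 30 mm high, long side along the spacer's x); the slot's floor is 12 mm above the table and the slot is 18 mm deep, so the upper 46 mm stand clear. It lifts straight out.
- spacer: The same spacer; this origin is at the centre of its underside.
- mug: Bystander, to be left alone: white mug, 80 mm wide, 90 mm tall.
- glue_tin: Bystander, to be left alone: tin, 72 mm wide, 110 mm tall.
- screwdriver: Bystander, to be left alone: screwdriver lying flat, 180 mm long.
- wrench: Bystander, to be left alone: wrench lying flat, 150 mm long.
- tape: Bystander, to be left alone: roll of tape lying flat, 100 mm wide, 24 mm high.
- spare_tile: Bystander, to be left alone: thin white spare tile lying flat, 100 x 100 x 12 mm.
- card_game: Bystander, to be left alone: small game box, 70 x 100 x 30 mm.
Mind the look-alikes: they are no part of the job. Leave any white look-alike of the tile alone. Leave any pink look-alike of the spacer alone.

How it is judged:
By the outcome, as a careful person would: the job done as asked, in the order asked, and still so for the second after the job is handed in, while the arm keeps its last pose, push and grip.
It also fails if it takes over 54 s, if anything falls off the work surface, if the arm or the gripper's body presses on something with over 40 N, if the wrist force passes 120 N, or if a joint passes its speed limit or range.

## Working session

There is one attempt and no reset: what is moved stays moved. The work goes in short steps, Python scripts to look and compute and a tool call to move; the robot and the scene stay as the last step left them, time stands still between calls to the robot, and variables do not carry over. Pictures are saved under pics/ and viewed, at most 10 in all, crops included, and the job is handed in when it is done.

Besides the shell and the picture viewer there is one more tool, called after "Call:" by a JSON object that holds its "name" and its "arguments", one argument or row to a line. step_arm: Moves the arm, as the interface text tells. Its arguments: {"type":"object","properties":{"commands":{"type":"array"}},"required":["commands"]}

```bash
mkdir -p pics; cat > h.py <<'E'
import numpy as np, cv2
from scipy.spatial.transform import Rotation as Ro
from bench import robot, eyes, models
def T_tool(o):
    T=np.eye(4); T[:3,:3]=Ro.from_euler('xyz',o['ee_rot']).as_matrix() if np.shape(o['ee_rot'])==(3,) else np.array(o['ee_rot']); T[:3,3]=o['tool_pos']; return T
def shot(name):
    o=robot.get_obs(); p=eyes.snapshot(name)
    if name=='wrist': C=T_tool(o)@np.array(p['tool_from_camera'])
    else:
        C=np.eye(4); C[:3,:3]=np.array(p['rotation']); C[:3,3]=p['eye']
    p['C']=C; return p
def ray(p,xy):
    u=cv2.undistortPoints(np.array([[xy]],float),np.array(p['camera_matrix']),np.array(p['D']))[0,0]
    d=p['C'][:3,:3]@np.array([u[0],-u[1],-1]); return p['C'][:3,3],d/np.linalg.norm(d)
def onz(p,xy,z):
    o,d=ray(p,xy); return o+d*(z-o[2])/d[2]
def tri(rs):
    A=sum(np.eye(3)-np.outer(d,d) for o,d in rs); b=sum((np.eye(3)-np.outer(d,d))@o for o,d in rs)
    return np.linalg.solve(A,b)
def proj(p,X):
    X=np.atleast_2d(X); c=(X-p['C'][:3,3])@p['C'][:3,:3]
    return cv2.projectPoints(c*[1,-1,-1],np.zeros(3),np.zeros(3),np.array(p['camera_matrix']),np.array(p['D']))[0][:,0]
def save(p,f): cv2.imwrite('pics/'+f,p['color'][:,:,::-1])
E
python3 - <<'E'
from h import *
o=robot.get_obs(); print({k:np.round(v,3).tolist() for k,v in o.items()})
P={n:shot(n) for n in('scene','top','wrist')}
for n,p in P.items():
    save(p,n+'0.png'); 
    if n!='wrist': print(n,p['C'].round(3).tolist())
    for q in ('bed','tile_c','tile','wide_batten_c','narrow_batten','spacer_c','spacer'):
        print(n,q,[(np.round(r['xy']).tolist(),round(r['confidence'],2)) for r in models.tip_of(p,q)[:3]])
im=np.vstack([P['scene']['color'],P['top']['color']]);cv2.imwrite('pics/a.png',cv2.resize(im[:,:,::-1],(480,600)))
E
```

```text
{'time': 0.0, 'joint_positions': [1.196, 0.088, 1.372, -0.0, 1.684, -0.103], 'qvel': [0.002, -0.0, -0.001, 0.001, -0.001, -0.0], 'joint_torque': [0.0, -34.019, -30.242, 0.072, 0.033, -0.0], 'tool_pos': [0.148, 0.53, 0.404], 'ee_rot': [-3.139, -0.0, 2.87], 'wrist_force': [0.03, -0.395, 0.102], 'wrist_torque': [-0.031, -0.006, -0.003], 'finger_force': 0.0, 'width': 0.094}
scene [[0.794, -0.017, 0.554, 0.887], [0.794, -0.017, 0.554, -0.589], [0.794, -0.017, 0.554, 0.747], [0.0, 0.0, 0.0, 1.0]]
scene bed [([356.0, 174.0], 0.93), ([357.0, 170.0], 0.59), ([343.0, 189.0], 0.23)]
scene tile_c [([357.0, 173.0], 0.88), ([216.0, 233.0], 0.85), ([308.0, 148.0], 0.82)]
scene tile [([357.0, 173.0], 0.88), ([216.0, 233.0], 0.85), ([308.0, 148.0], 0.82)]
scene wide_batten_c [([374.0, 161.0], 0.55)]
scene narrow_batten [([342.0, 190.0], 0.52), ([274.0, 252.0], 0.36)]
scene spacer_c [([308.0, 286.0], 0.98), ([272.0, 245.0], 0.75), ([417.0, 146.0], 0.74)]
scene spacer [([308.0, 286.0], 0.98), ([272.0, 245.0], 0.75), ([417.0, 146.0], 0.74)]
top [[0.079, 0.018, -1.581, 0.449], [0.079, 0.018, -1.581, -0.017], [0.079, 0.018, -1.581, 1.263], [0.0, 0.0, 0.0, 1.0]]
top bed [([255.0, 197.0], 0.24)]
top tile_c [([252.0, 195.0], 0.89), ([377.0, 265.0], 0.89), ([256.0, 197.0], 0.87)]
top tile [([252.0, 195.0], 0.89), ([377.0, 265.0], 0.89), ([256.0, 197.0], 0.87)]
top wide_batten_c [([229.0, 192.0], 0.97)]
top narrow_batten [([278.0, 200.0], 0.54), ([437.0, 154.0], 0.53)]
top spacer_c [([373.0, 206.0], 0.66), ([379.0, 168.0], 0.59), ([382.0, 168.0], 0.54)]
top spacer [([373.0, 206.0], 0.66), ([379.0, 168.0], 0.59), ([382.0, 168.0], 0.54)]
wrist bed []
wrist tile_c []
wrist tile []
wrist wide_batten_c []
wrist narrow_batten []
wrist spacer_c []
wrist spacer []
```

View pics/scene0.png

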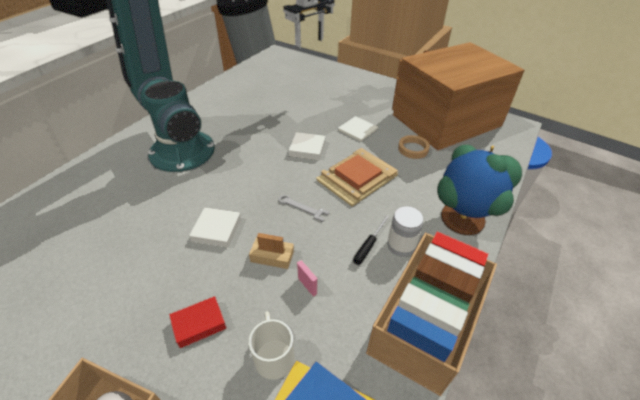

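View pics/top0.png

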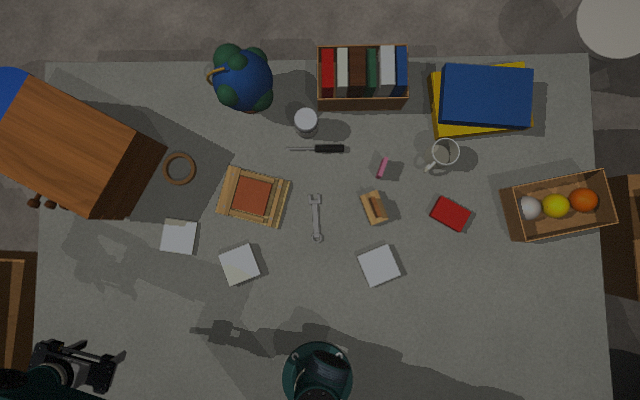

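The real tile is the terracotta one at top (254,195) / scene (358,171); the white tiles at top (379,265), (240,264) and (179,237) are look-alikes. The wooden spacer in its stand is at top (375,207) / scene (271,243), and the pink plate at top (383,168) / scene (308,277) is a look-alike. The wide batten is on the left (+y) and the narrow one on the right.

```bash
python3 - <<'E'
from h import *
a=shot('scene');b=shot('top')
for n,u,v in(('spacer_c',(272,245),(375,206)),('tile_c',(357,173),(253,195)),('narrow',(342,190),(278,200)),('wide',(374,161),(229,192))):
    print(n,tri([ray(a,u),ray(b,v)]).round(4))
for q in('spacer','tile'):
  for r in models.masks_of(b,q)[:5]:
    (c,s,an)=cv2.minAreaRect(np.argwhere(r['mask'])[:,::-1].astype(np.float32)); bx=cv2.boxPoints((c,s,an))
    print(q,round(r['confidence'],2),np.round(c),np.round(s,1),[onz(b,x,.03)[:2].round(3).tolist() for x in bx])
big=cv2.resize(b['color'][140:240,200:400,::-1],(800,400),interpolation=cv2.INTER_CUBIC);cv2.imwrite('pics/c.png',big)
E
```

```text
spacer_c [0.9837 0.0127 1.3206]
tile_c [2.099 1.128 2.436]
narrow [ 0.717 -0.254  1.054]
wide [0.9837 0.0127 1.3206]
tile 0.93 [378. 265.] [36.5 34.8] [[-0.784, -1.25], [-0.784, -1.25], [-0.784, -1.25], [-0.784, -1.25]]
tile 0.78 [239. 264.] [34.  36.9] [[-0.784, -1.25], [-0.784, -1.25], [-0.784, -1.25], [-0.784, -1.25]]
tile 0.61 [251. 195.] [33.5 33.6] [[-0.784, -1.25], [-0.784, -1.25], [-0.784, -1.25], [-0.784, -1.25]]
tile 0.16 [179. 168.] [32. 32.] [[-0.784, -1.25], [-0.784, -1.25], [-0.784, -1.25], [-0.784, -1.25]]
```

View pics/c.png

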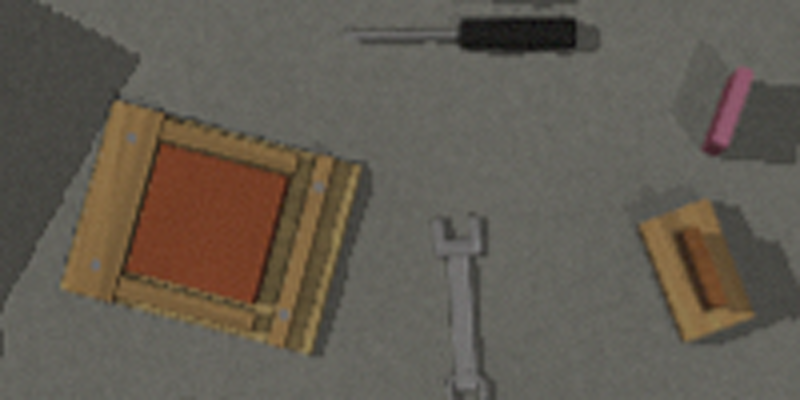

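The crop shows the terracotta tile, with the wide batten on its left and the wide-enough joint on its right, next to the narrow batten. The wooden spacer sits in its stand at lower right, and the pink plate is separate. The camera `rotation` turns out to be an rpy triple, so I'll fix the helper.

```bash
sed -i "s/C\[:3,:3\]=np.array(p\['rotation'\])/C[:3,:3]=Ro.from_euler('xyz',p['rotation']).as_matrix()/" h.py; python3 - <<'E'
from h import *
a=shot('scene');b=shot('top')
for n,u,v in(('spacer_c',(272,245),(375,206)),('tile_c',(357,173),(253,195)),('narrow',(342,190),(278,200)),('wide',(374,161),(229,192))):
    print(n,tri([ray(a,u),ray(b,v)]).round(4))
def cr(x,y): return (200+(x+.5)/4-.5,140+(y+.5)/4-.5)
for n,l,z in(('tile',[(158,145),(288,178),(254,303),(125,272)],.038),('board',[(118,100),(362,162),(312,354),(62,288)],.026),('stand',[(640,224),(712,198),(755,317),(686,342)],.03),('spacertop',[(679,230),(700,228),(726,300),(712,310)],.076)):
    X=np.array([onz(b,cr(*c),z) for c in l]);print(n,X[:,:2].round(4).tolist(),X.mean(0).round(4),[np.degrees(np.arctan2(*(X[i]-X[j])[[1,0]])).round(1) for i,j in((0,3),(1,2))],np.linalg.norm(X-np.roll(X,-1,0),axis=1).round(3))
print(b['camera_matrix'])
w=shot('wrist')
print(np.array(w['tool_from_camera']).round(3).tolist(),w['C'].round(3).tolist(),w['camera_matrix'])
E
```

```text
spacer_c [ 0.503  -0.1762  0.0485]
tile_c [0.5395 0.1879 0.0256]
narrow [0.5273 0.1156 0.0073]
wide [0.5534 0.2632 0.0255]
tile [[0.5977, 0.2283], [0.5716, 0.1302], [0.4779, 0.1558], [0.5022, 0.2526]] [0.5374 0.1917 0.038 ] [np.float64(-14.3), np.float64(-15.3)] [0.101 0.097 0.1   0.099]
board [[0.6341, 0.2613], [0.5843, 0.0753], [0.4394, 0.1138], [0.4912, 0.3028]] [0.5373 0.1883 0.026 ] [np.float64(-16.2), np.float64(-14.9)] [0.193 0.15  0.196 0.149]
stand [[0.5344, -0.1342], [0.5534, -0.1886], [0.4637, -0.2186], [0.4456, -0.1668]] [ 0.4993 -0.177   0.03  ] [np.float64(20.1), np.float64(18.5)] [0.058 0.095 0.055 0.095]
spacertop [[0.5266, -0.1579], [0.5278, -0.1731], [0.4756, -0.1906], [0.4685, -0.1804]] [ 0.4996 -0.1755  0.076 ] [np.float64(21.2), np.float64(18.5)] [0.015 0.055 0.012 0.062]
[[409.71535595   0.         313.77273952]
 [  0.         409.71535595 191.85200852]
 [  0.           0.           1.        ]]
[[0.0, 0.96, 0.279, 0.081], [1.0, -0.0, 0.001, 0.001], [0.001, 0.279, -0.96, 0.02], [0.0, 0.0, 0.0, 1.0]] [[0.268, -0.925, -0.268, 0.07], [0.963, 0.257, 0.076, 0.553], [-0.001, -0.279, 0.96, 0.385], [0.0, 0.0, 0.0, 1.0]] [[281.80830455   0.         316.00808962]
 [  0.         281.80830455 204.66538009]
 [  0.           0.           1.        ]]
```

Call:
{"name": "step_arm", "arguments": {
  "commands": [
    [[-38,-42,0,0,0,0,94],[-38,-42,0,0,0,0,94],[-38,-42,0,0,0,0,94],[-38,-42,0,0,0,0,94],[-38,-42,0,0,0,0,94],[-38,-42,0,0,0,0,94],[-38,-42,0,0,0,0,94],[-38,-42,0,0,0,0,94],[-38,-42,0,0,0,0,94],[-38,-42,0,0,0,0,94],[-38,-42,0,0,0,0,94],[-38,-42,0,0,0,0,94],[-38,-42,0,0,0,0,94],[-38,-42,0,0,0,0,94],[0,0,10,0,0,-0.122,94],[0,0,10,0,0,-0.122,94],[0,0,10,0,0,-0.122,94],[0,0,10,0,0,-0.122,94],[0,0,10,0,0,-0.122,94],[0,0,0,0,0,0,94]]
  ]
}}

```text
time: 4.05
tool_pos: [0.5021, -0.1793, 0.3537]
ee_rot: [3.14, -0.001, -2.805]
wrist_force: [0.3, 1.1, 0.2]
width: 0.0944
finger_force: 0.0
```

```bash
python3 - <<'E'
from h import *
w=shot('wrist');save(w,'w1.png')
print(w['C'][:3,3], proj(w,[[.5,-.1755,.076],[.5,-.1755,.03]]))
for q in('spacer_c','spacer'):
    print(q,[(np.round(r['xy'],1).tolist(),round(r['confidence'],2)) for r in models.tip_of(w,q)[:3]])
E
```

```text
[ 0.42606113 -0.20532027  0.33367894] [[319.60533213 210.09954905]
 [319.05503588 197.90198728]]
spacer_c [([315.9, 200.0], 0.87), ([318.8, 194.6], 0.7), ([268.0, 268.2], 0.62)]
spacer [([315.9, 200.0], 0.87), ([318.8, 194.6], 0.7), ([268.0, 268.2], 0.62)]
```

View pics/w1.png

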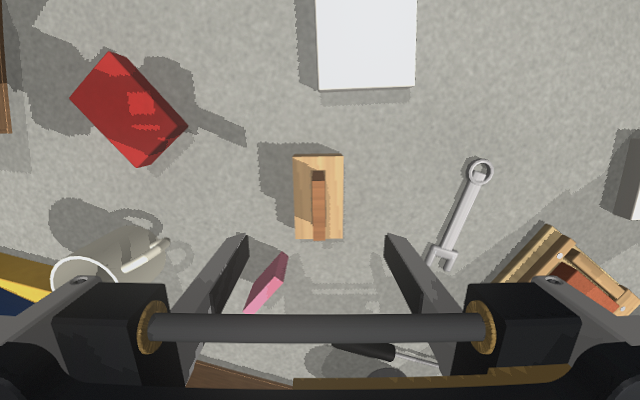

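The wrist view shows the wooden spacer upright in its stand at (319,211), between the fingers and parallel to them. The pink plate at (268,282) is clear of the fingers. I'll go lower and triangulate.

```bash
cat >> h.py <<'E'
def edges(p,rows,c0,c1):
    g=cv2.cvtColor(p['color'],cv2.COLOR_RGB2LAB).astype(float)
    return {r:np.round(g[r-1:r+2,c0:c1].mean(0)[:,0]).astype(int).tolist() for r in rows}
E
python3 - <<'E'
from h import *
w=shot('wrist');np.save('w1.npy',{k:w[k] for k in('C','camera_matrix','D')},allow_pickle=True)
for r,l in edges(w,(190,205,220,235),305,335).items():print(r,l)
g=w['color'][:,317:321].mean((1,2)).astype(int);print(g[162:250].tolist())
E
```

```text
190 [148, 148, 148, 149, 148, 148, 139, 124, 139, 152, 152, 152, 151, 151, 151, 151, 151, 151, 152, 152, 139, 156, 177, 179, 190, 196, 198, 198, 199, 197]
205 [147, 148, 149, 149, 147, 147, 139, 120, 131, 150, 148, 148, 148, 148, 147, 148, 148, 148, 148, 148, 140, 145, 168, 176, 175, 185, 197, 201, 200, 199]
220 [195, 197, 190, 181, 172, 160, 151, 124, 118, 133, 138, 138, 137, 137, 137, 138, 137, 138, 138, 138, 132, 140, 166, 175, 178, 191, 201, 201, 200, 199]
235 [194, 197, 199, 200, 198, 198, 197, 200, 189, 157, 141, 142, 142, 143, 143, 142, 143, 143, 143, 142, 151, 169, 176, 175, 176, 186, 199, 203, 202, 201]
[189, 188, 185, 183, 183, 185, 177, 110, 70, 72, 75, 74, 74, 74, 74, 74, 72, 83, 131, 134, 131, 131, 132, 130, 129, 136, 138, 136, 135, 135, 136, 136, 134, 132, 129, 128, 131, 138, 139, 138, 137, 135, 132, 132, 132, 129, 129, 132, 132, 132, 133, 133, 133, 129, 127, 126, 125, 124, 122, 122, 127, 127, 126, 127, 129, 132, 134, 131, 126, 125, 127, 129, 127, 127, 128, 129, 130, 141, 155, 165, 165, 164, 166, 169, 167, 166, 165, 165]
```

Call:
{"name": "step_arm", "arguments": {
  "commands": [
    [[0,4,30,0,0,0,94],[0,0,30,0,0,0,94],[0,0,0,0,0,0,94],[0,0,0,0,0,0,94]]
  ]
}}

```text
time: 4.75
tool_pos: [0.5014, -0.1759, 0.2961]
ee_rot: [-3.14, 0.002, -2.804]
wrist_force: [-0.4, -0.3, -0.0]
width: 0.0939
finger_force: 0.0
```

```bash
python3 - <<'E'
from h import *
w=shot('wrist');save(w,'w2.png');np.save('w2.npy',{k:w[k] for k in('C','camera_matrix','D')},allow_pickle=True)
print(proj(w,[.5,-.1755,.076]))
for r,l in edges(w,(200,215,230,245),300,340).items():print(r,l)
g=w['color'][:,316:321].mean((1,2)).astype(int);print(g[162:270].tolist())
cv2.imwrite('pics/w2c.png',cv2.resize(w['color'][130:280,240:400,::-1],(640,600),interpolation=cv2.INTER_CUBIC))
E
```

```text
[[316.83407671 231.07210352]]
200 [148, 148, 148, 148, 147, 145, 135, 119, 110, 112, 112, 112, 112, 112, 112, 112, 112, 112, 112, 113, 112, 113, 112, 111, 133, 166, 178, 179, 189, 196, 198, 199, 199, 199, 197, 195, 195, 196, 201, 205]
215 [149, 148, 149, 148, 147, 148, 144, 142, 146, 139, 132, 133, 127, 120, 116, 109, 110, 110, 111, 110, 111, 111, 110, 111, 133, 163, 175, 176, 175, 187, 198, 200, 200, 199, 198, 197, 196, 197, 202, 204]
230 [148, 149, 149, 148, 148, 147, 144, 137, 139, 146, 145, 145, 145, 145, 146, 146, 146, 145, 145, 145, 145, 145, 146, 131, 134, 155, 169, 176, 180, 184, 194, 201, 201, 199, 199, 198, 197, 196, 195, 194]
245 [197, 198, 198, 199, 198, 197, 197, 190, 160, 135, 136, 136, 137, 137, 137, 137, 137, 137, 137, 137, 137, 138, 137, 128, 134, 164, 176, 175, 175, 188, 199, 201, 202, 200, 200, 198, 198, 196, 196, 195]
[157, 190, 191, 190, 191, 190, 190, 190, 190, 190, 190, 189, 188, 188, 188, 190, 185, 119, 70, 71, 74, 74, 74, 74, 74, 74, 74, 74, 74, 74, 74, 72, 78, 99, 101, 99, 99, 99, 99, 98, 97, 98, 102, 103, 102, 102, 101, 101, 102, 102, 101, 101, 99, 97, 96, 104, 121, 138, 140, 139, 137, 136, 135, 133, 132, 132, 131, 128, 129, 131, 132, 133, 132, 133, 133, 132, 131, 128, 127, 126, 125, 124, 123, 121, 122, 127, 127, 126, 126, 127, 129, 132, 133, 134, 130, 125, 125, 126, 128, 129, 127, 127, 127, 129, 130, 129, 160, 172]
```

View pics/w2c.png

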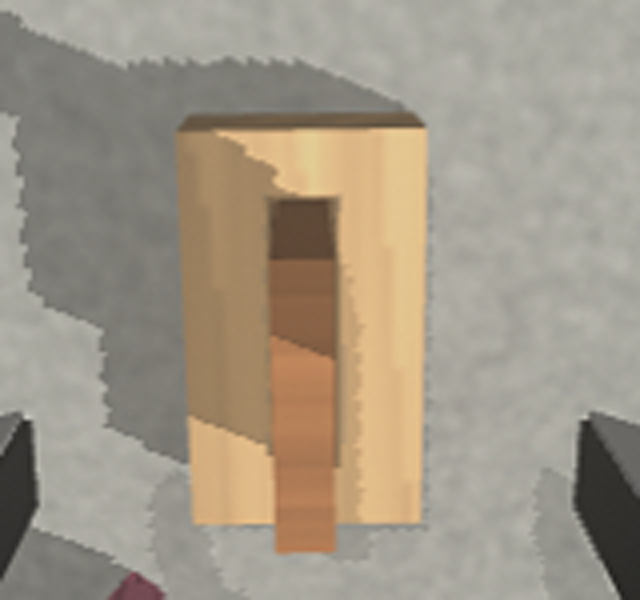

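```bash
python3 - <<'E'
from h import *
a=np.load('w1.npy',allow_pickle=True).item();b=np.load('w2.npy',allow_pickle=True).item()
E=[]
for u,v in(((318.8,179.4),(315.8,194.3)),((319.8,239.6),(316.6,267.8))):
    X=tri([ray(a,u),ray(b,v)]);E.append(X);print(X.round(4), onz(a,u,.076).round(4),onz(b,v,.076).round(4))
for p,l,r in((a,(313.2,325.3),(314.2,326.2)),(b,(307.7,323.8),(308.5,324.5))):
    rows=(190,235) if p is a else(215,260)
    for k,row in enumerate(rows): 
        c=[onz(p,((l,r)[k][i],row),.076) for i in(0,1)];print(np.mean(c,0).round(4),np.linalg.norm(c[0]-c[1]).round(4))
print(b['C'][:3,3])
E
```

```text
[ 0.4741 -0.1859  0.072 ] [ 0.4734 -0.1866  0.076 ] [ 0.4731 -0.1858  0.076 ]
[ 0.5329 -0.1643  0.0695] [ 0.5303 -0.1654  0.076 ] [ 0.5295 -0.1653  0.076 ]
[ 0.4829 -0.1828  0.076 ] 0.0114
[ 0.5256 -0.1667  0.076 ] 0.0119
[ 0.4881 -0.1805  0.076 ] 0.012
[ 0.5231 -0.1677  0.076 ] 0.0126
[ 0.42544275 -0.2019487   0.27586492]
```

Call:
{"name": "step_arm", "arguments": {
  "commands": [
    [[0,0,17,0,0,-0.014,94],[0,0,17,0,0,0,94],[0,0,17,0,0,0,94],[0,0,0,0,0,0,60],[0,0,0,0,0,0,30],[0,0,0,0,0,0,16],[0,0,0,0,0,0,10],[0,0,0,0,0,0,8],[0,0,0,0,0,0,8]]
  ]
}}

```text
time: 5.92
tool_pos: [0.501, -0.1756, 0.2438]
ee_rot: [-3.141, 0.0, -2.789]
wrist_force: [0.1, 0.2, -0.0]
width: 0.0372
finger_force: 0.0
```

Call:
{"name": "step_arm", "arguments": {
  "commands": [
    [[0,0,0,0,0,0,0],[0,0,0,0,0,0,0],[0,0,0,0,0,0,0],[0,0,0,0,0,0,0],[0,0,0,0,0,0,0],[0,0,0,0,0,0,0]]
  ]
}}

```text
time: 6.68
tool_pos: [0.5009, -0.1756, 0.2436]
ee_rot: [3.141, 0.0, -2.789]
wrist_force: [-0.2, -0.7, 0.0]
width: 0.0116
finger_force: 30.0
```

Call:
{"name": "step_arm", "arguments": {
  "commands": [
    [[0,0,-20,0,0,0,0],[0,0,-40,0,0,0,0],[0,0,-40,0,0,0,0],[0,0,-20,0,0,0,0],[-15,39,0,0,0,0,0],[-15,39,0,0,0,0,0],[-15,39,0,0,0,0,0],[-15,39,0,0,0,0,0],[-15,39,0,0,0,0,0],[-15,39,0,0,0,0,0],[0,0,0,0,0,0.1236,0],[0,0,0,0,0,0.1236,0],[0,0,0,0,0,0.1236,0],[0,0,0,0,0,0.1236,0],[0,0,0,0,0,0.1236,0],[0,0,0,0,0,0,0],[0,0,0,0,0,0,0]]
  ]
}}

```text
time: 8.8
tool_pos: [0.5047, 0.075, 0.3636]
ee_rot: [3.142, -0.0, 2.878]
wrist_force: [-0.7, -0.8, 0.2]
width: 0.0119
finger_force: 30.0
```

```bash
python3 - <<'E'
from h import *
w=shot('wrist');save(w,'w3.png');cv2.imwrite('w3.png',w['color']);np.save('w3.npy',{k:w[k] for k in('C','camera_matrix','D')},allow_pickle=True)
for q in('tile_c','narrow_batten','wide_batten_c','bed'):
    print(q,[(np.round(r['xy'],1).tolist(),round(r['confidence'],2),onz(w,r['xy'],.025)[:2].round(4)) for r in models.tip_of(w,q)[:3]])
E
```

```text
tile_c [([421.7, 203.3], 0.92, array([0.5469, 0.194 ])), ([419.8, 1.5], 0.88, array([0.3384, 0.2286])), ([68.9, 106.9], 0.85, array([ 0.3337, -0.1646]))]
narrow_batten [([355.4, 196.5], 0.56, array([0.5183, 0.1199]))]
wide_batten_c [([476.9, 194.7], 0.84, array([0.5537, 0.26  ]))]
bed []
```

View pics/w3.png

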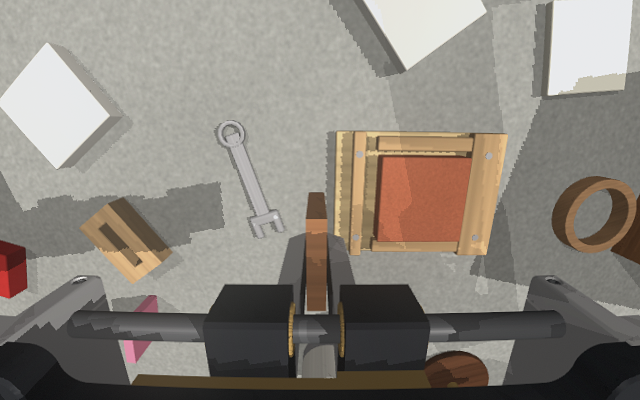

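```bash
cat >> h.py <<'E'
def board(p):
    """fit tile-top left edge and print profiles for batten"""
    im=p['color'].astype(int); red=((im[:,:,0]-im[:,:,2]>55)&(im[:,:,0]-im[:,:,1]>45)).astype(np.uint8)
    n,l,s,c=cv2.connectedComponentsWithStats(red); i=1+np.argmax([s[k,4] if c[k,0]>330 else 0 for k in range(1,n)])
    m=(l==i); ys,xs=np.where(m); rc=cv2.minAreaRect(np.c_[xs,ys].astype(np.float32)); return m,rc
E
python3 - <<'E'
from h import *
p=np.load('w3.npy',allow_pickle=True).item();p['color']=cv2.imread('w3.png')
m,rc=board(p);print(rc,m.sum())
bx=cv2.boxPoints(rc);print(bx.round(1).tolist(),[onz(p,x,.038)[:2].round(4).tolist() for x in bx])
for r in(165,180,200,220,240):
    print(r,np.where(m[r])[0][[0,-1]] if m[r].any() else 0, [tuple(x) for x in p['color'][r,346:388].tolist()][::1] if r in(180,220) else '')
E
```

```text
((424.02593994140625, 199.48785400390625), (91.99540710449219, 85.3565673828125), 1.4688007831573486) 7258
[[376.8999938964844, 241.0], [379.1000061035156, 155.60000610351562], [471.1000061035156, 158.0], [468.8999938964844, 243.3000030517578]] [[0.5739, 0.1315], [0.4769, 0.154], [0.5052, 0.2516], [0.6063, 0.2377]]
165 [382 470] 
180 [381 468] [(155, 134, 100), (155, 134, 100), (156, 136, 101), (156, 136, 101), (149, 128, 95), (111, 95, 72), (116, 95, 71), (182, 149, 109), (214, 175, 128), (218, 177, 129), (217, 177, 128), (218, 178, 129), (219, 179, 130), (220, 181, 132), (221, 182, 132), (222, 183, 133), (224, 185, 135), (225, 185, 134), (173, 145, 106), (128, 111, 83), (130, 112, 83), (147, 127, 94), (156, 135, 100), (154, 134, 99), (154, 134, 98), (154, 134, 99), (154, 134, 99), (154, 134, 99), (155, 135, 99), (159, 138, 103), (114, 93, 69), (81, 53, 40), (84, 56, 42), (84, 56, 42), (87, 57, 44), (125, 76, 56), (181, 107, 77), (194, 114, 82), (194, 114, 83), (194, 113, 83), (195, 113, 83), (190, 112, 81)]
200 [380 465] 
220 [379 462] [(158, 136, 102), (158, 137, 101), (160, 138, 103), (128, 109, 82), (97, 79, 60), (153, 124, 91), (185, 151, 110), (187, 152, 111), (186, 151, 110), (187, 152, 111), (188, 154, 111), (188, 155, 111), (189, 154, 111), (191, 156, 114), (193, 157, 114), (186, 151, 111), (154, 129, 95), (131, 114, 85), (133, 114, 85), (134, 116, 86), (134, 115, 86), (134, 115, 86), (134, 115, 86), (134, 115, 85), (135, 116, 86), (135, 116, 87), (137, 118, 88), (110, 90, 67), (80, 55, 42), (74, 49, 37), (75, 50, 39), (77, 52, 39), (103, 64, 47), (173, 101, 74), (201, 117, 86), (196, 114, 83), (188, 109, 80), (185, 108, 79), (188, 110, 80), (189, 111, 80), (193, 113, 83), (190, 110, 81)]
240 [377 458]
```

```bash
python3 - <<'E'
from h import *
p=np.load('w3.npy',allow_pickle=True).item()
yaw=np.radians(-15.2)
for n,c,z in(('tiletop',(381.2,378.6),.038),('tilebot',(375.9,372.9),.012),('bat in',(363.9,361.7),.026),('bat out',(352.7,350.4),.026)):
    a=[onz(p,(c[k],(180,220)[k]),z) for k in(0,1)]
    print(n,np.array(a).round(4).tolist(),np.degrees(np.arctan2(*(a[1]-a[0])[[1,0]])).round(1),[(x[0]*-np.sin(yaw)+x[1]*np.cos(yaw)).round(4) for x in a])
print(p['C'][:3,3])
m=np.array(onz(p,(424,199.5),.038));print('tile c',m)
E
```

```text
tiletop [[0.5037, 0.1507, 0.038], [0.5488, 0.1386, 0.038]] -15.1 [np.float64(0.2775), np.float64(0.2776)]
tilebot [[0.5086, 0.1491, 0.012], [0.5573, 0.1352, 0.012]] -16.0 [np.float64(0.2773), np.float64(0.2766)]
bat in [[0.5015, 0.1336, 0.026], [0.5482, 0.1206, 0.026]] -15.5 [np.float64(0.2604), np.float64(0.2602)]
bat out [[0.4982, 0.1212, 0.026], [0.5447, 0.1076, 0.026]] -16.3 [np.float64(0.2476), np.float64(0.2466)]
[0.42690634 0.09722803 0.34346719]
tile c [0.53824658 0.19334098 0.038     ]
```

Call:
{"name": "step_arm", "arguments": {
  "commands": [
    [[-1,32,0,0,0,0.005,0],[-1,32,0,0,0,0,0],[0,0,25,0,0,0,0],[0,0,25,0,0,0,0],[0,0,25,0,0,0,0],[0,0,0,0,0,0,0],[0,0,0,0,0,0,0]]
  ]
}}

```text
time: 9.93
tool_pos: [0.5239, 0.1362, 0.2898]
ee_rot: [3.141, 0.001, 2.871]
wrist_force: [-0.4, -0.3, 1.4]
width: 0.0118
finger_force: 30.0
```

```bash
python3 - <<'E'
from h import *
w=shot('wrist');save(w,'w4.png');cv2.imwrite('w4.png',w['color']);np.save('w4.npy',{k:w[k] for k in('C','camera_matrix','D')},allow_pickle=True)
u=np.array([.9646,-.2639,0]);v=np.array([.2639,.9646,0])
for a in(-.045,-.04): print(proj(w,[(.4685+a)*u+b*v+[0,0,z] for b,z in((.2611,.026),(.2785,.038),(.2698,.012))]).round(1).tolist())
cv2.imwrite('pics/w4c.png',cv2.resize(w['color'][60:260,210:430,::-1],(660,600),interpolation=cv2.INTER_CUBIC))
E
```

```text
[[304.7, 164.7], [325.2, 166.7], [314.8, 162.4]]
[[304.7, 170.4], [325.2, 172.7], [314.8, 167.9]]
```

View pics/w4c.png

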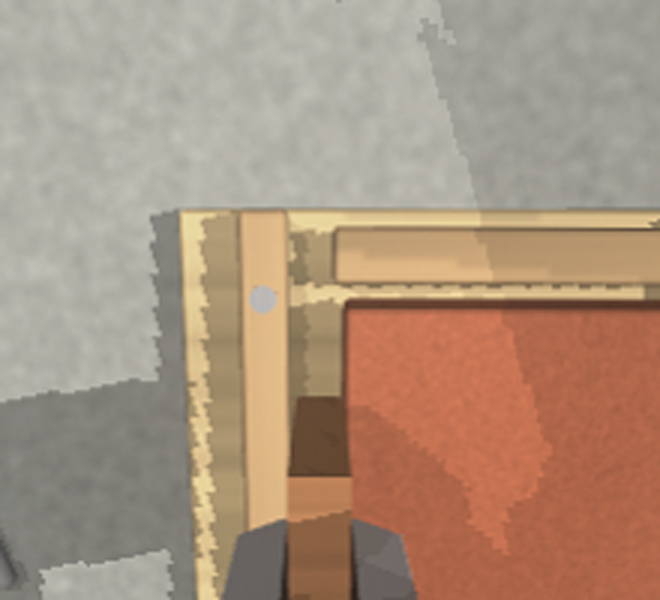

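The spacer's lower end is at crop (321,397), lined up with the joint between the batten edge (287) and the tile edge (345). I'll check the lateral offset in numbers.

```bash
python3 - <<'E'
from h import *
p=np.load('w4.npy',allow_pickle=True).item()
u=np.array([.9646,-.2639,0]);v=np.array([.2639,.9646,0])
for n,c,z in(('sp l',(309,192),.0578),('sp r',(325.3,192),.0578),('sp top l',(305.8,219),.1218),('sp top r',(327.3,219),.1218),('bat',(305.7,170),.026),('bat',(306,200),.026),('tile',(324.9,170),.038),('tile',(325.8,195),.038),('TCP',None,0)):
    X=onz(p,c,z) if c else np.array([.5239,.1362,.2898]); print(n,(X@u).round(4),(X@v).round(4))
g=cv2.imread('w4.png')
for r in(165,180,192,196): print(r,g[r,298:335,0].tolist())
E
```

```text
sp l 0.4401 0.2655
sp r 0.4402 0.2781
sp top l 0.4399 0.2652
sp top r 0.44 0.2772
bat 0.4282 0.262
bat 0.4552 0.2619
tile 0.4263 0.2783
tile 0.4476 0.2792
TCP 0.4694 0.2696
165 [223, 224, 226, 226, 227, 226, 225, 190, 138, 143, 144, 144, 143, 144, 160, 169, 169, 168, 169, 169, 168, 168, 169, 169, 171, 149, 109, 126, 174, 197, 203, 204, 202, 198, 200, 201, 198]
180 [224, 224, 224, 225, 225, 226, 227, 196, 142, 139, 140, 140, 139, 153, 166, 165, 164, 164, 163, 164, 164, 164, 163, 165, 166, 147, 110, 130, 181, 200, 197, 198, 202, 207, 209, 203, 197]
192 [224, 224, 224, 225, 225, 227, 226, 197, 143, 128, 129, 116, 106, 102, 108, 108, 109, 111, 106, 103, 101, 104, 104, 107, 117, 114, 109, 137, 183, 206, 201, 197, 198, 201, 197, 197, 201]
196 [223, 223, 224, 224, 225, 226, 226, 199, 147, 128, 119, 100, 101, 102, 101, 101, 102, 101, 102, 102, 102, 102, 102, 101, 101, 101, 100, 122, 158, 174, 175, 177, 176, 175, 172, 184, 199]
```

Call:
{"name": "step_arm", "arguments": {
  "commands": [
    [[0,-1,4,0,0,0,0],[0,0,8,0,0,0,0],[0,0,8,0,0,0,0],[0,0,8,0,0,0,0],[0,0,6,0,0,0,0],[0,0,6,0,0,0,0],[0,0,2,0,0,0,0],[0,0,0,0,0,0,0],[0,0,0,0,0,0,0]]
  ]
}}

```text
time: 11.1
tool_pos: [0.5235, 0.1353, 0.247]
ee_rot: [3.141, 0.001, 2.871]
wrist_force: [-0.0, 0.2, -1.4]
width: 0.0118
finger_force: 30.0
```

Call:
{"name": "step_arm", "arguments": {
  "commands": [
    [[0,0,1.5,0,0,0,0],[0,0,1,0,0,0,0],[0,0,0.7,0,0,0,0],[0,0,0,0,0,0,0],[0,0,0,0,0,0,0]]
  ]
}}

```text
time: 11.72
tool_pos: [0.5233, 0.1352, 0.2436]
ee_rot: [3.141, 0.0, 2.871]
wrist_force: [-0.9, -0.0, 0.9]
width: 0.0122
finger_force: 30.0
```

Call:
{"name": "step_arm", "arguments": {
  "commands": [
    [[0,0,0.6,0,0,0,0],[0,0,0.4,0,0,0,0],[0,0,0,0,0,0,0],[0,0,0,0,0,0,0]]
  ]
}}

```text
time: 12.22
tool_pos: [0.5233, 0.1353, 0.2436]
ee_rot: [3.141, 0.0, 2.871]
wrist_force: [-3.2, -0.4, 5.0]
width: 0.0117
finger_force: 30.0
```

The spacer is on the bed: the force is rising at the same TCP height it had in the stand. I'll release it and rise.

Call:
{"name": "step_arm", "arguments": {
  "commands": [
    [[0,0,-0.8,0,0,0,0],[0,0,0,0,0,0,14],[0,0,0,0,0,0,20],[0,0,0,0,0,0,40],[0,0,0,0,0,0,60],[0,0,0,0,0,0,60],[0,0,0,0,0,0,60],[0,0,0,0,0,0,60],[0,0,-20,0,0,0,60],[0,0,-40,0,0,0,60],[0,0,-40,0,0,0,60],[0,0,-20,0,0,0,60],[0,0,0,0,0,0,60]]
  ]
}}

```text
time: 13.85
tool_pos: [0.5236, 0.1353, 0.3655]
ee_rot: [3.14, 0.004, 2.871]
wrist_force: [0.2, -0.8, 0.4]
width: 0.0604
finger_force: 0.0
```

Call:
{"name": "step_arm", "arguments": {
  "commands": [
    [[0,43,0,0,0,0,60],[0,43,0,0,0,0,60],[0,44,0,0,0,0,60],[0,0,0,0,0,0.174,60],[0,0,0,0,0,0.174,60],[0,0,0,0,0,0.174,60],[0,0,0,0,0,0.174,60],[0,0,0,0,0,0.174,60],[0,0,0,0,0,0.174,60],[0,0,0,0,0,0.174,60],[0,0,0,0,0,0.174,60],[0,0,0,0,0,0.174,60],[0,0,0,0,0,0,60],[0,0,0,0,0,0,60]]
  ]
}}

```text
time: 15.6
tool_pos: [0.558, 0.2605, 0.3621]
ee_rot: [-3.14, 0.001, 1.307]
wrist_force: [-0.2, 0.2, 0.7]
width: 0.06
finger_force: 0.0
```

```bash
python3 - <<'E'
from h import *
o=robot.get_obs();print(o['width'],o['joint_positions'])
w=shot('wrist');save(w,'w5.png');cv2.imwrite('w5.png',w['color']);np.save('w5.npy',{k:w[k] for k in('C','camera_matrix','D')},allow_pickle=True)
E
```

```text
0.05996838655659262 [3.44644768e-01 2.45453122e-01 1.27329682e+00 6.85093870e-05
 1.62457764e+00 6.08238340e-01]
```

View pics/w5.png

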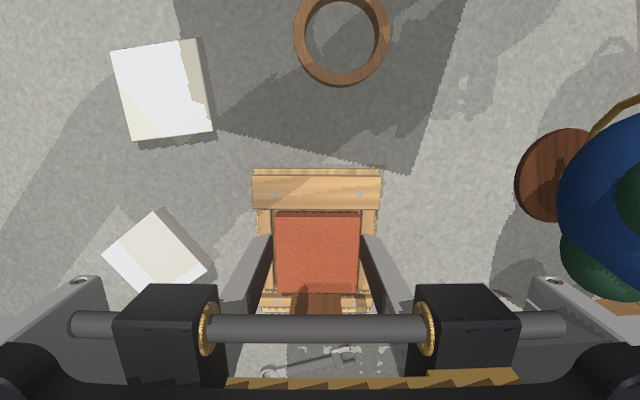

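The spacer stands in the joint at (318,302), beyond the tile. The tile's wide-batten side, where I'll push, is at row ~211.

```bash
python3 - <<'E'
from h import *
p=np.load('w5.npy',allow_pickle=True).item();g=cv2.imread('w5.png')
u=np.array([.9646,-.2639,0]);v=np.array([.2639,.9646,0])
for c in(282,318,352):
    l=g[200:220,c,1].tolist();print(c,l)
    for r in(209,210,211): X=onz(p,(c,r),.038);print(r,(X@u).round(4),(X@v).round(4))
print([(onz(p,(c,250),.038)@u).round(4) for c in(274,361)],np.array([.558,.2605,0])@u,np.array([.558,.2605,0])@v)
E
```

```text
282 [156, 153, 151, 153, 155, 155, 156, 160, 146, 112, 103, 64, 76, 80, 79, 78, 77, 111, 109, 109]
209 0.4312 0.3869
210 0.4311 0.3857
211 0.4311 0.3845
318 [159, 157, 154, 156, 155, 159, 162, 163, 160, 107, 117, 68, 76, 80, 81, 81, 78, 107, 112, 111]
209 0.4718 0.3871
210 0.4718 0.3859
211 0.4718 0.3847
352 [163, 159, 156, 158, 158, 162, 167, 167, 172, 121, 116, 78, 79, 82, 83, 82, 82, 104, 115, 113]
209 0.5102 0.3872
210 0.5103 0.3861
211 0.5103 0.3849
[np.float64(0.4201), np.float64(0.5229)] 0.46950085 0.39853450000000007
```

Call:
{"name": "step_arm", "arguments": {
  "commands": [
    [[0,0,40,0,0,0,60],[0,0,40,0,0,0,60],[0,0,30,0,0,0,60],[0,0,12,0,0,0,60],[0,0,10,0,0,0,60],[0,0,0,0,0,0,60],[0,0,0,0,0,0,60]]
  ]
}}

```text
time: 16.52
tool_pos: [0.5586, 0.2607, 0.2328]
ee_rot: [3.139, -0.002, 1.305]
wrist_force: [-0.3, -0.3, 0.8]
width: 0.0596
finger_force: 0.0
```

Call:
{"name": "step_arm", "arguments": {
  "commands": [
    [[0,0,3,0,0,0,60],[-3,0,0,0,0,0,60],[-3,0,0,0,0,0,60],[-2,0,0,0,0,0,60],[-1,0,0,0,0,0,60],[0,0,0,0,0,0,60],[0,0,0,0,0,0,60]]
  ]
}}

```text
time: 17.4
tool_pos: [0.5558, 0.2519, 0.2283]
ee_rot: [3.141, -0.0, 1.305]
wrist_force: [0.6, 0.1, -0.1]
width: 0.0598
finger_force: 0.0
```

Call:
{"name": "step_arm", "arguments": {
  "commands": [
    [[-1,0,0,0,0,0,60],[-1,0,0,0,0,0,60],[-1,0,0,0,0,0,60],[-1,0,0,0,0,0,60],[-1,0,0,0,0,0,60],[0,0,0,0,0,0,60],[0,0,0,0,0,0,60]]
  ]
}}

```text
time: 18.27
tool_pos: [0.5544, 0.2471, 0.2283]
ee_rot: [-3.142, -0.0, 1.305]
wrist_force: [0.9, 2.1, -0.9]
width: 0.06
finger_force: 0.9
```

Call:
{"name": "step_arm", "arguments": {
  "commands": [
    [[-1,0,0,0,0,0,60],[-1,0,0,0,0,0,60],[0,0,0,0,0,0,60],[0,0,0,0,0,0,60]]
  ]
}}

```text
time: 18.77
tool_pos: [0.5539, 0.245, 0.2283]
ee_rot: [3.142, 0.0, 1.305]
wrist_force: [0.7, 1.3, -0.3]
width: 0.06
finger_force: 0.7
```

Call:
{"name": "step_arm", "arguments": {
  "commands": [
    [[-0.5,0,0,0,0,0,60],[-0.5,0,0,0,0,0,60],[0,0,0,0,0,0,60],[0,0,0,0,0,0,60]]
  ]
}}

```text
time: 19.27
tool_pos: [0.5537, 0.2445, 0.2284]
ee_rot: [3.141, -0.001, 1.305]
wrist_force: [1.4, 4.7, -1.1]
width: 0.0599
finger_force: 2.3
```

Call:
{"name": "step_arm", "arguments": {
  "commands": [
    [[-0.5,0,0,0,0,0,60],[-0.5,0,0,0,0,0,60],[0,0,0,0,0,0,60],[0,0,0,0,0,0,60]]
  ]
}}

```text
time: 19.77
tool_pos: [0.5536, 0.244, 0.2287]
ee_rot: [3.141, -0.003, 1.305]
wrist_force: [1.5, 6.9, -1.1]
width: 0.0599
finger_force: 3.3
```

Call:
{"name": "step_arm", "arguments": {
  "commands": [
    [[-0.5,0,0,0,0,0,60],[0,0,0,0,0,0,60],[0,0,0,0,0,0,60]]
  ]
}}

```text
time: 20.15
tool_pos: [0.5535, 0.2438, 0.2289]
ee_rot: [3.141, -0.004, 1.305]
wrist_force: [2.5, 7.7, -0.5]
width: 0.0601
finger_force: 3.7
```

Call:
{"name": "step_arm", "arguments": {
  "commands": [
    [[-0.5,0,0,0,0,0,60],[-0.5,0,0,0,0,0,60],[0,0,0,0,0,0,60],[0,0,0,0,0,0,60]]
  ]
}}

```text
time: 20.65
tool_pos: [0.5534, 0.2434, 0.2292]
ee_rot: [3.14, -0.006, 1.305]
wrist_force: [2.6, 8.7, -1.4]
width: 0.0599
finger_force: 4.6
```

Call:
{"name": "step_arm", "arguments": {
  "commands": [
    [[-0.5,0,0,0,0,0,60],[-0.5,0,0,0,0,0,60],[0,0,0,0,0,0,60],[0,0,0,0,0,0,60]]
  ]
}}

```text
time: 21.15
tool_pos: [0.5532, 0.243, 0.2296]
ee_rot: [3.14, -0.008, 1.305]
wrist_force: [2.8, 11.1, -0.9]
width: 0.0597
finger_force: 5.5
```

```bash
python3 - <<'E'
from h import *
o=robot.get_obs();print({k:np.round(o[k],4).tolist() for k in('time','tool_pos','ee_rot','wrist_force','wrist_torque','width')})
w=shot('wrist');t=shot('scene')
a=cv2.resize(w['color'][180:340,220:420],(640,512),interpolation=cv2.INTER_CUBIC)
b=cv2.resize(t['color'][140:220,310:410],(640,512),interpolation=cv2.INTER_CUBIC)
cv2.imwrite('pics/e.png',cv2.resize(np.hstack([a,b])[:,:,::-1],(800,320),interpolation=cv2.INTER_AREA))
E
```

```text
{'time': 21.15, 'tool_pos': [0.5532, 0.243, 0.2296], 'ee_rot': [3.1398, -0.0081, 1.305], 'wrist_force': [2.8066, 11.0844, -0.9043], 'wrist_torque': [2.0402, -0.3734, -0.223], 'width': 0.0597}
```

View pics/e.png

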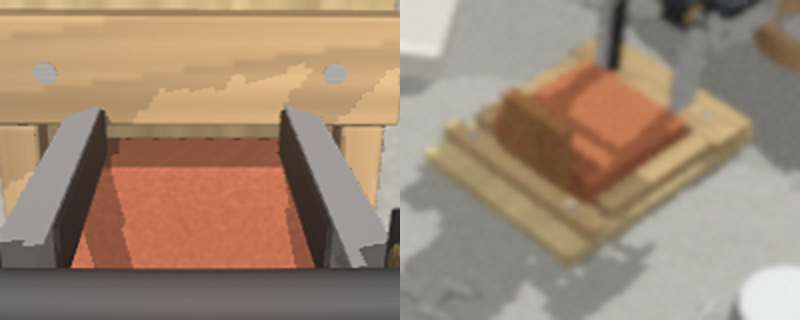

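The spacer stands upright between tile and batten, both fingers are on the tile's opposite side, and the tile is flat. The force is 11.4 N, so I'll press a little more.

Call:
{"name": "step_arm", "arguments": {
  "commands": [
    [[-0.5,0,0,0,0,0,60],[-0.5,0,0,0,0,0,60],[-0.5,0,0,0,0,0,60],[-0.3,0,0,0,0,0,60],[0,0,0,0,0,0,60],[0,0,0,0,0,0,60],[0,0,0,0,0,0,60]]
  ]
}}

```text
time: 22.12
tool_pos: [0.5529, 0.2422, 0.2301]
ee_rot: [3.139, -0.012, 1.305]
wrist_force: [3.1, 14.0, 0.7]
width: 0.06
finger_force: 7.1
```

Call:
{"name": "step_arm", "arguments": {
  "commands": [
    [[-0.4,0,0,0,0,0,60],[0,0,0,0,0,0,60],[0,0,0,0,0,0,60],[0,0,0,0,0,0,60],[0,0,0,0,0,0,60],[0,0,0,0,0,0,60]]
  ]
}}

```text
time: 22.88
tool_pos: [0.5529, 0.2421, 0.2303]
ee_rot: [3.139, -0.012, 1.305]
wrist_force: [3.0, 15.3, -0.0]
width: 0.0599
finger_force: 7.5
```

```bash
python3 - <<'E'
from h import *
s=shot('scene');o=robot.get_obs()
print(np.round(o['wrist_force'],1),[(np.round(r['xy'],1).tolist(),round(r['confidence'],2)) for r in models.tip_of(s,'spacer_c')[:4]])
f=np.hypot(*o['wrist_force'][:2]); print(f)
cv2.imwrite('pics/f.png',cv2.resize(s['color'][130:230,300:420,::-1],(720,600),interpolation=cv2.INTER_CUBIC))
if 13<f<18: print(robot.close_job())
E
```

```text
[ 2.5 15.6 -0.7] [([309.0, 278.2], 0.83), ([343.9, 175.3], 0.8), ([343.9, 183.5], 0.79), ([359.9, 131.4], 0.64)]
15.761853451766443
the job is handed in; nothing more can be done
None
```

I handed the job in at about 23 s: the spacer is upright on the bed in the joint beside the narrow batten, released, and both fingers hold the tile tight against it at about 15.8 N without touching the spacer.

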